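# Mesh a splined stirring key with a paint tin's drive socket and hold it down

### The job

Take the stirring key with the flat bar grip out of its rest and fit it into the cross-shaped socket on top of the paint tin with the square hub: turn it until its splines line up with the slots, then slide it down against the spring until its collar sits on the hub. The spring pushes it out again if let go, so finish while still holding the key pressed fully home. Leave the other key and everything else on the bench where it is.

Things in the scene. Friction and masses are not known exactly. Their poses are not given: they have to be found in the camera images.
- key_grip (a point): Centre of the loose stirring key's grip (160 g): an upright black flat bar, 46 mm along the key's x, 16 mm thick along y, 40 mm tall, on a steel collar (disc 44 mm across, 6 mm thick). This point is 26 mm above the collar's underside; z is up. At the start the key hangs by its collar in one of the rest's holes at some yaw; lift it at least 35 mm to clear the rest.
- key_collar (a point): Centre of the underside of the key's collar; axes as the grip's. Below it is the stem: four splines in a cross along x and y (32 mm over the tips, each 7 mm wide, 22 mm long, their lower edges rounded at 3.5 mm radius), then a thin pointed pilot 5.6 mm thick that ends 32 mm under the collar.
- key_tip (a point): Tip of the key's pilot, 32 mm under the collar's underside; same axes.
- socket (a point): Centre of the drive socket's mouth, in the top face of a square aluminium hub (48 mm square, 44 mm tall) on the lid of a fixed tin, 150 mm above the bench. A cross of two slots along this point's x and y, each 10 mm wide, 35 mm long; z up. The key fits at any quarter turn. Fully home, the collar's underside lies on this face. The hub turns only stiffly (0.5 N m), with the paddle in the tin.
- plunger (a joint): How far the spring plunger in the socket is pressed (m): 0 free, its top then 18 mm below the mouth; 0.014 with the key home. It pushes up with 4 N at first touch, 10 N when home. The key's pilot enters first; its splines meet the hub's top when the collar is 22 mm above it, and rest there unless they line up with the slots.
- tin: The tin with the square hub, 92 mm over its black lid, clamped in a fixed 120 mm square cradle; origin under its centre on the bench; lid top 106 mm above the bench. The turn of the tin says nothing of the turn of the hub.
- tin_round: A bystander: a like fixed tin, whose hub is round (48 mm across, 44 mm tall) with a round hole. Same heights.
- rest: Fixed steel rest for the keys: plate 60 x 210 mm, top 52 mm above the bench, with two holes 70 mm either side of its centre along its y; origin on the bench under its centre.
- key_round_grip (a point): A bystander: centre of the round grip (32 mm across, 40 mm tall) of the other loose key, which hangs in the other hole of the rest and has a round stem. Leave it there.
- cup: Bystander: clear mixing cup, 72 mm across, 85 mm tall; origin under it.
- tint: Bystander: white tint bottle with a blue cap, 48 mm across, 130 mm tall; origin under it.
- marker: Bystander: black marker lying on the bench, 130 mm long, 16 mm thick; origin under its middle.
- opener: Bystander: screwdriver for opening lids, lying on the bench.
- spray: Bystander: spray can, 66 mm across, 190 mm tall; origin under it.
- cleaner: Bystander: blue cleaner bottle, 100 mm across, 240 mm tall; origin under it.
- lid_spare: Bystander: black tin lid lying on the bench, 92 mm across, 8 mm thick; origin under it.
Mind the look-alikes: they are no part of the job. What is shaped like the part that bears key_grip but green is not meant.

How it is judged:
By the outcome, as a careful person would: the job done as asked, in the order asked, and still so for the second after the job is handed in, while the arm keeps its last pose, push and grip.
It also fails if it takes over 42 s, if anything falls off the work surface, if the arm or the gripper's body presses on something with over 40 N, if the wrist force passes 120 N, or if a joint passes its speed limit or range.

### The arm

A 7-joint arm with a two-finger parallel gripper is mounted at the origin on the work surface. World frame = base frame: x ahead of the robot, y to its left, z up, the work surface at z = 0. Lengths are in m, angles in rad, forces in N, time in s.
With the tool pointing down it reaches from about 0.4 to 0.9 m from the base axis. Payload 5.5 kg.
Tool frame: the origin (TCP) lies at the very end of the fingers, on their centre line; the grasp point (between the pads) lies 19 mm behind it; z points along the fingers, y is the line along which they close (so a half turn about z gives the same grasp; the last joint's range is limited). The gripper opens to 85 mm and grips with 20 to 120 N. Pads are 22 mm wide; open, the fingers measure 114 mm over their backs; the gripper's body (76 mm by 85 mm) begins 54 mm behind the grasp point. The pads swing forward as they close: fully open they stand 13 mm farther back than shut.
Start: joints at [1.48, 0.501, -0.427, 1.55, 0.221, 1.138, -0.21], TCP at [0.225, -0.61, 0.231] pointing down, gripper open.
Joint ranges: [-2.88, 2.88], [-0.31, 2.03], [-1.54, 1.56], [0.2, 2.42], [-1.41, 4.55], [0.19, 2.02], [-2.57, 2.57]. Speed limits (rad/s): [2.57, 2.57, 3.14, 3.14, 3.14, 3.14, 3.14].

### API

Orientations are given as a rotation vector (axis times angle).
In Python, from cell import state, imaging, job gives the robot as it stands.
- The arm moves only by the shell command python3 -m handwheel 'ROWS' [FORCE]. ROWS is JSON, a list of rows, each a list of 7 numbers: the shift along the tool's x, y, z in mm, then the turn, a rotation vector about the tool's x, y, z in rad, then the opening, from 0 (shut) to 1 (fully open). In form: [[tx, ty, tz, ax, ay, az, claw], ...]. A call has 1 to 12 rows; each row is the pose to reach, as a shift and turn from the pose commanded when the call began, along the tool's axes at that moment; what a row does not reach only later rows make up. A row lasts 1/10 s, in which the tool goes at most 50 mm and 8.59 degrees, less where a joint would pass 70% of its speed; a pose out of reach is approached as far as the arm can. A call with a gripper value outside its range is refused whole. The fingers move at their own pace and stop on an object; FORCE is the grip in N (left out, the last holds). Time passes only in rows, so rows that repeat a pose let the fingers close. It gives the time, the measured TCP pose, the force, the opening and the grip force at its end, in the units of the state.
- state(): the state, without advancing time (a new reading comes with each control period).
- imaging.get_image(name): name is "scene" or "top" or "wrist"; returns (picture, depth): 480x640x3 uint8, red, green, blue; 480x640 float32, m along the optical axis (not along the pixel's ray), 0 where there is no reading.
- imaging.camera_params(name): a dict with "fx", "fy", "cx", "cy" (pixels), "cam_to_world" (4x4, takes a point from camera to world coordinates). Camera axes: x right, y down, z forward; pixel columns grow to the right and rows downward; lengths in m; the calibration is good to about 2 mm. The wrist camera is an equidistant fisheye: a pixel r from the principal point sees the ray r / f radians off the axis. A picture is of the moment at which its call begins: read the wrist's pose just before it. camera_params takes no time and is no camera call; for the wrist camera it gives the pose at the moment of the call.
- job.finish_job(): hands the job in; it is judged then, once.
The state is a dict: "time_s": time; "joint_pos": joint angles; "qvel": joint speeds; "effort": joint torques, N m; "tcp_pos": TCP position; "tool_rot": TCP orientation; "force": force on the tool from outside, world axes, zero at the start; "wrist_torque": the same for the moment, N m; "opening": finger opening in m; "grip_force": force on a finger pad.
Only numpy, scipy, OpenCV 4.12 (cv2) and the standard library are available. Lean on these libraries where they do the work, as an engineer would, in place of code of your own. Each camera call takes 0.05 s, during which the arm holds its last target. There are 200 camera calls.

## Working session

There is one attempt and no reset: what is moved stays moved. The work goes in short steps, Python scripts to look and compute and a shell command to move; the robot and the scene stay as the last step left them, time stands still between calls to the robot, and variables do not carry over. Pictures are saved under pics/ and viewed, at most 10 in all, crops included, and the job is handed in when it is done.

```bash
mkdir -p pics; ls
cat > h.py <<'E'
import numpy as np, cv2
from cell import state, imaging, job
from scipy.spatial.transform import Rotation as R
def shot(n,fn=None):
    p=imaging.camera_params(n); im,d=imaging.get_image(n)
    np.savez('last_'+n+'.npz',im=im,d=d,**p)
    if fn: cv2.imwrite('pics/'+fn,im[:,:,::-1])
    return im,d,p
def ray(p,u,v,fish=False):
    a=np.stack([(np.asarray(u,float)-p['cx'])/p['fx'],(np.asarray(v,float)-p['cy'])/p['fy']],-1)
    if fish:
        r=np.linalg.norm(a,axis=-1,keepdims=True)+1e-9
        c=np.concatenate([a/r*np.sin(r),np.cos(r)],-1)
    else: c=np.concatenate([a,np.ones(a.shape[:-1]+(1,))],-1)
    T=np.array(p['cam_to_world']); return T[:3,3],c@T[:3,:3].T
def onz(p,u,v,z,fish=False):
    o,d=ray(p,u,v,fish); return o+d*((z-o[2])/d[...,2])[...,None]
def totool(dw):
    s=state(); return R.from_rotvec(s['tool_rot']).inv().apply(dw)
E
python3 - <<'E'
from h import *
a=shot('scene','s1.png'); b=shot('top','t1.png')
print({k:np.round(v,3) if k=='cam_to_world' else v for k,v in a[2].items()}); print({k:np.round(v,3) if k=='cam_to_world' else v for k,v in b[2].items()})
s=state(); print(s['time_s'],s['tcp_pos'],R.from_rotvec(s['tool_rot']).as_matrix().round(3),s['opening'])
E
```

```text
pics
{'fx': 455.1485185943252, 'fy': 455.1485185943252, 'cx': 318.8209584118718, 'cy': 238.33749231143636, 'cam_to_world': array([[-0.342,  0.793, -0.504,  1.217],
       [ 0.94 ,  0.295, -0.173,  0.346],
       [ 0.011, -0.533, -0.846,  1.206],
       [ 0.   ,  0.   ,  0.   ,  1.   ]])}
{'fx': 480.9209999610968, 'fy': 480.9209999610968, 'cx': 318.99215306466994, 'cy': 243.9896982158808, 'cam_to_world': array([[-0.004, -0.983,  0.182,  0.304],
       [-1.   ,  0.006,  0.011,  0.128],
       [-0.012, -0.182, -0.983,  1.424],
       [ 0.   ,  0.   ,  0.   ,  1.   ]])}
0.1 [ 0.22488096 -0.60918881  0.23034022] [[ 0.938  0.346 -0.001]
 [ 0.346 -0.938  0.002]
 [ 0.    -0.002 -1.   ]] 0.08540208283647024
```

View pics/t1.png

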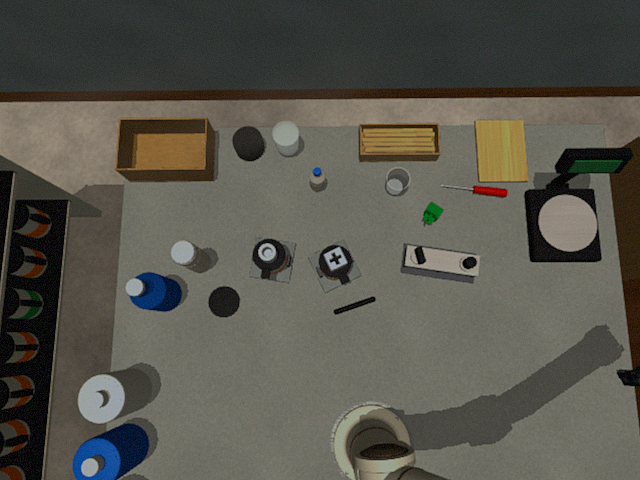

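View pics/s1.png

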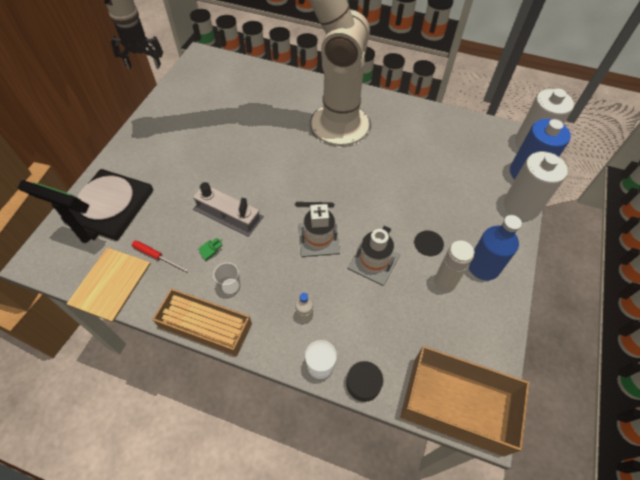

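The top view shows the bar-grip key at about (420,256), the round key at (469,263) and the rest between them. The square hub's cross is at (336,259), and the green look-alike is at (432,213). The scene view agrees: bar key at (243,207), socket at (319,212). I'll measure these now.

Run:
```python
from h import *
D={n:np.load(f'last_{n}.npz') for n in('top','scene')}
def comp(n,box,f,lo=15):
    u0,v0,u1,v1=box; im=D[n]['im'][v0:v1,u0:u1].astype(int); m=f(im).astype(np.uint8)
    k,l,st,c=cv2.connectedComponentsWithStats(m)
    return [(st[i,4],c[i]+[u0,v0],cv2.minAreaRect(np.argwhere(l==i)[:,::-1].astype(np.float32)+[u0,v0])) for i in range(1,k) if st[i,4]>lo]
dark=lambda im:im.max(2)<50
light=lambda im:im.min(2)>150
for n,box,f,z in (('top',(408,244,435,268),dark,.098),('top',(318,243,354,278),light,.15),('scene',(232,194,256,220),dark,.098),('scene',(305,200,332,228),light,.15)):
    for a,c,r in comp(n,box,f):
        print(n,a,c.round(1),[np.round(x,1) for x in r],onz(D[n],c[0],c[1],z).round(4))
a=D['top']['im'][235:283,310:500]; b=D['scene']['im'][185:235,190:340]
pa=cv2.resize(a,None,fx=4,fy=4,interpolation=2); pb=cv2.resize(b,None,fx=5,fy=5,interpolation=2)
W=max(pa.shape[1],pb.shape[1]); f=lambda p:cv2.copyMakeBorder(p,0,0,0,W-p.shape[1],0)
cv2.imwrite('pics/c1.png',np.vstack([f(pa),f(pb)])[:,:,::-1])
```

```text
Traceback (most recent call last):
cv2.error: OpenCV(4.12.0) /io/opencv/modules/imgproc/src/convhull.cpp:143: error: (-215:Assertion failed) total >= 0 && (depth == CV_32F || depth == CV_32S) in function 'convexHull'
```

Run:
```python
from h import *
D={n:np.load(f'last_{n}.npz') for n in('top','scene')}
def pts(n):
    d=D[n]['d']; v,u=np.mgrid[0:480,0:640]; o,r=ray(D[n],u,v); return o+r*d[...,None]
def rep(name,P):
    c,s,ang=cv2.minAreaRect((P[:,:2]*1000).astype(np.float32)); print(name,len(P),'mean',P.mean(0).round(4),'rect',np.round(c,1),np.round(s,1),round(ang,1))
for n,bg,bs in (('top',(408,244,435,268),(318,243,354,278)),('scene',(232,194,256,220),(305,200,332,228))):
    P=pts(n)
    for name,(u0,v0,u1,v1),z in (('grip',bg,.098),('hub',bs,.15)):
        q=P[v0:v1,u0:u1].reshape(-1,3); q=q[abs(q[:,2]-z)<.008]
        if len(q)>4: rep(n+name,q)
a=D['top']['im'][235:283,310:500]; b=D['scene']['im'][185:235,190:340]
pa=cv2.resize(a,None,fx=4,fy=4,interpolation=2); pb=cv2.resize(b,None,fx=5,fy=5,interpolation=2)
W=max(pa.shape[1],pb.shape[1]); f=lambda p:cv2.copyMakeBorder(p,0,0,0,W-p.shape[1],0)
cv2.imwrite('pics/c1.png',np.vstack([f(pa),f(pb)])[:,:,::-1])
```

```text
topgrip 101 mean [ 0.5211 -0.1388  0.0974] rect [ 521.2 -139.7] [45.3 17.1] 15.7
tophub 247 mean [0.5029 0.1008 0.1496] rect [503.1 100.7] [48.1 48.3] 25.5
scenegrip 76 mean [ 0.5246 -0.1405  0.097 ] rect [ 523.  -141.7] [45.2 17. ] 14.7
scenehub 225 mean [0.5052 0.0985 0.1494] rect [503.4  98. ] [52.  48.2] 26.4
```

View pics/c1.png

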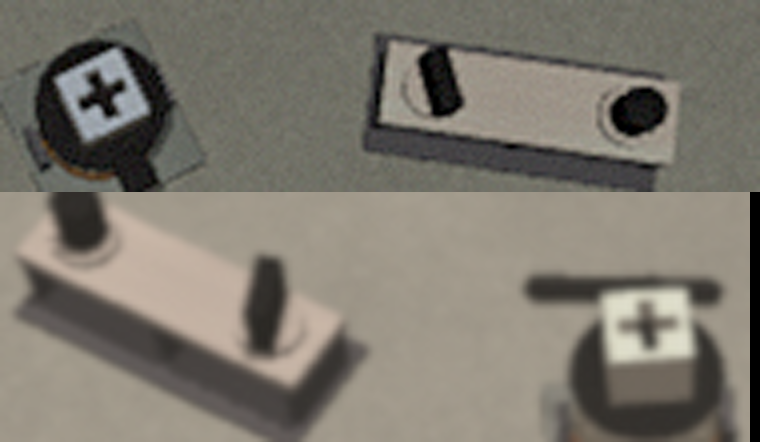

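The crop shows the cross slots running parallel to the hub edges. Grip is at (0.522,-0.1405) with yaw about 15.3°, socket at (0.503,0.0995) with yaw about 25.8°. I'll work out the move above the key.

```bash
cat >> h.py <<'E'
def go(x,y,z,yaw):
    s=state(); M=R.from_rotvec(s['tool_rot'])
    m=M.as_matrix(); y=np.array([x,y,z]);a=np.radians(yaw)
    G=np.array([[np.cos(a),np.sin(a),0],[np.sin(a),-np.cos(a),0],[0,0,-1]])
    print('t',s['time_s'],'mm',(m.T@(y-s['tcp_pos'])*1000).round(1),'rv',R.from_matrix(m.T@G).as_rotvec().round(4),'tcp',np.round(s['tcp_pos'],4),'yaw',np.degrees(np.arctan2(m[1,0],m[0,0])).round(2),'F',np.round(s['force'],1),'op',round(s['opening'],4),round(s['grip_force'],1))
E
python3 -c "
from h import *
go(.522,-.1405,.20,15.3)"
```

```text
t 0.1 mm [ 441.1 -336.7   31. ] rv [-0.0018  0.      0.0867] tcp [ 0.2249 -0.6092  0.2303] yaw 20.27 F [ 0.1 -0.4  0. ] op 0.0854 0.0
```

```bash
python3 -m handwheel '[[40,-31,0,0,0,0.02,1],[80,-61,0,0,0,0.04,1],[120,-92,0,0,0,0.06,1],[160,-122,0,0,0,0.08,1],[200,-153,5,0,0,0.087,1],[240,-183,10,0,0,0.087,1],[280,-214,15,0,0,0.087,1],[320,-244,20,0,0,0.087,1],[360,-275,25,0,0,0.087,1],[400,-305,30,0,0,0.087,1],[441,-337,31,-0.002,0,0.087,1],[441,-337,31,-0.002,0,0.087,1]]'
python3 - <<'E'
from h import *
go(.522,-.1405,.065,15.3)
shot('wrist','w1.png')
E
```

```text
time_s: 1.3
tcp_pos: [0.525, -0.1326, 0.2005]
tool_rot: [-3.11, -0.434, -0.005]
force: [-0.5, 0.1, -0.6]
opening: 0.0856
grip_force: 0.0
t 1.3 mm [ -5.5   6.9 135.4] rv [-0.0013 -0.0034  0.0102] tcp [ 0.525  -0.1326  0.2005] yaw 15.88 F [-0.5  0.1 -0.6] op 0.0856 0.0
```

View pics/w1.png

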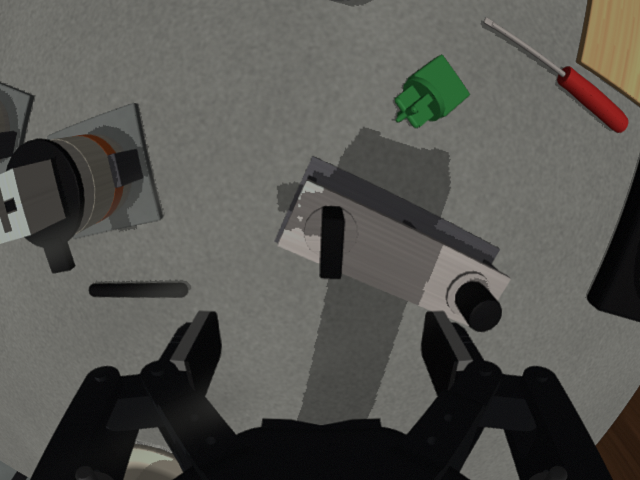

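The wrist view shows the bar grip at about (332,242), standing upright in the picture and so lined up with tool x. The round key is at (480,305), clear of the fingers.

Run:
```python
from h import *
D=dict(np.load('last_wrist.npz')); u0,v0,u1,v1=305,195,360,290
v,u=np.mgrid[v0:v1,u0:u1]; o,r=ray(D,u,v,True)
im=D['im'][v0:v1,u0:u1]; d=D['d'][v0:v1,u0:u1]
c=r@np.array(D['cam_to_world'])[:3,2]
P=o+r*(d/c)[...,None]
q=P[abs(P[...,2]-.098)<.006]
x,s,a=cv2.minAreaRect((q[:,:2]*1000).astype(np.float32)); print(len(q),q.mean(0),x,s,a)
go(.522,-.1405,.065,15.3)
```

```text
1407 [ 0.52270161 -0.1407489   0.09828943] (521.388671875, -141.4998016357422) (45.85173416137695, 16.710430145263672) 13.662206649780273
t 1.35 mm [ -3.8   4.8 135.3] rv [-0.0003 -0.0019  0.0084] tcp [ 0.5241 -0.1349  0.2003] yaw 15.78 F [0.5 0.5 0.4] op 0.085 0.0
```

```bash
python3 -m handwheel '[[0,0,0,0,0,0.012,1],[0,0,25,0,0,0.012,1],[0,0,50,0,0,0.012,1],[0,0,75,0,0,0.012,1],[0,0,95,0,0,0.012,1],[0,0,110,0,0,0.012,1],[0,0,122,0,0,0.012,1],[0,0,130,0,0,0.012,1],[0,0,134,0,0,0.012,1],[0,0,134,0,0,0.012,1],[0,0,134,0,0,0.012,1],[0,0,134,0,0,0.012,1]]' 60; python3 -c "
from h import *
go(.522,-.1408,.065,14.8)"
```

```text
time_s: 2.55
tcp_pos: [0.5229, -0.1411, 0.067]
tool_rot: [3.114, 0.399, 0.003]
force: [0.8, 0.4, 0.8]
opening: 0.0857
grip_force: 0.0
t 2.55 mm [-0.8 -0.5  2. ] rv [ 0.0027 -0.0013 -0.0033] tcp [ 0.5229 -0.1411  0.067 ] yaw 14.61 F [0.8 0.4 0.8] op 0.0857 0.0
```

```bash
python3 -m handwheel '[[0,0,1,0,0,0,0],[0,0,1,0,0,0,0],[0,0,1,0,0,0,0],[0,0,1,0,0,0,0],[0,0,1,0,0,0,0],[0,0,1,0,0,0,0],[0,0,1,0,0,0,0],[0,0,1,0,0,0,0]]' 60; python3 -c "
from h import *
go(.522,-.1408,.165,14.8)"
```

```text
time_s: 3.35
tcp_pos: [0.5224, -0.1411, 0.0655]
tool_rot: [3.114, 0.399, 0.001]
force: [0.0, 0.6, 1.4]
opening: 0.0151
grip_force: 58.8
t 3.35 mm [ -0.3  -0.2 -99.5] rv [ 0.0022 -0.0004 -0.0035] tcp [ 0.5224 -0.1411  0.0655] yaw 14.6 F [0.  0.6 1.4] op 0.0151 58.8
```

```bash
python3 -m handwheel '[[0,0,-10,0,0,0,0],[0,0,-25,0,0,0,0],[0,0,-45,0,0,0,0],[0,0,-70,0,0,0,0],[0,0,-95,0,0,0,0],[0,0,-120,0,0,0,0],[0,0,-145,0,0,0,0],[0,0,-160,0,0,0,0],[0,0,-160,0,0,0,0],[0,0,-160,0,0,0,0]]'
python3 - <<'E'
from h import *
go(.503,.0995,.225,25.8)
im,d,p=shot('wrist')
shot('scene')
np.savez('lift.npz',tcp=state()['tcp_pos'])
cv2.imwrite('pics/w2.png',im[120:480,100:560,::-1])
E
```

```text
time_s: 4.35
tcp_pos: [0.5218, -0.1408, 0.2251]
tool_rot: [3.114, 0.399, 0.0]
force: [-1.1, 0.1, -1.1]
opening: 0.015
grip_force: 58.5
t 4.35 mm [  42.4 -237.3   -0.4] rv [ 0.0023  0.0004 -0.1956] tcp [ 0.5218 -0.1408  0.2251] yaw 14.59 F [-1.1  0.1 -1.1] op 0.015 58.5
```

View pics/w2.png

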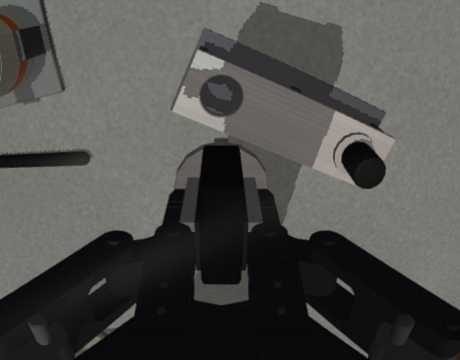

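The key is lifted and the rest hole is empty, with the bar squarely in the pads. I'll stop about 60 mm short of the socket so the wrist camera can look at the hub.

```bash
python3 -m handwheel '[[-2,-20,0,0,0,-0.03,0],[-5,-55,0,0,0,-0.07,0],[-8,-95,0,0,0,-0.11,0],[-11,-135,0,0,0,-0.15,0],[-14,-175,0,0,0,-0.19,0],[-16,-205,0,0,0,-0.195,0],[-17,-226,0,0,0,-0.195,0],[-17,-226,0,0,0,-0.195,0],[-17,-226,0,0,0,-0.195,0],[-17,-226,0,0,0,-0.195,0]]'
python3 - <<'E'
from h import *
im,d,p=shot('wrist','w3.png')
go(.503,.0995,.225,25.8)
v,u=np.mgrid[0:480,0:640]; o,r=ray(p,u,v,True)
c=r@np.array(p['cam_to_world'])[:3,2]
P=o+r*(d/c)[...,None]
def rep(n,m):
    q=P[m]; x,s,a=cv2.minAreaRect((q[:,:2]*1000).astype(np.float32)); print(n,len(q),q.mean(0).round(4),np.round(x,1),np.round(s,1),round(a,2))
near=np.hypot(P[...,0]-.503,P[...,1]-.0995)<.04
hub=near&(abs(P[...,2]-.15)<.005)&(d>0); rep('hub',hub)
z=onz(p,u,v,.15,True); n2=np.hypot(z[...,0]-.503,z[...,1]-.0995)<.0215
cr=n2&(im.max(2)<90)
k,l,st,cc=cv2.connectedComponentsWithStats(cr.astype(np.uint8)); i=1+np.argmax(st[1:,4])
q=z[l==i][:,:2]*1000; x,s,a=cv2.minAreaRect(q.astype(np.float32)); print('cross',len(q),q.mean(0).round(1),np.round(x,1),np.round(s,1),a, cc[i])
s=state()['tcp_pos']; g=(abs(P[...,2]-(s[2]+.0325))<.004)&(np.hypot(P[...,0]-s[0],P[...,1]-s[1])<.05)&(d>0)
if g.sum()>5: rep('bar',g)
E
```

```text
time_s: 5.45
tcp_pos: [0.4485, 0.0728, 0.2244]
tool_rot: [3.061, 0.699, -0.001]
force: [0.4, 1.2, -2.3]
opening: 0.0156
grip_force: 58.6
t 5.5 mm [60.6 -0.7 -0.6] rv [ 0.0018  0.001  -0.0019] tcp [0.4487 0.0726 0.2245] yaw 25.69 F [ 0.5  0.4 -1. ] op 0.0151 58.6
hub 5040 [0.5032 0.0994 0.1505] [502.8  99.2] [47.9 48.4] 25.96
cross 1570 [502.7  99.1] [502.7  99.1] [30.4 29.8] 69.82289123535156 [320.62356688 157.72675159]
bar 5075 [0.4516 0.0745 0.2572] [447.9  72.8] [41.2 42.7] 72.57
```

View pics/w3.png

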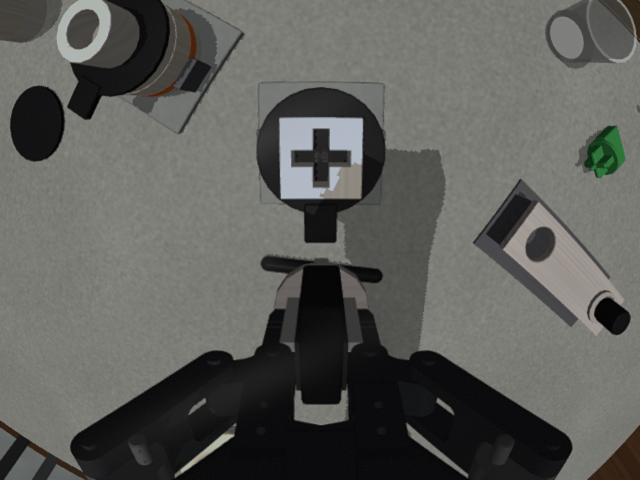

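The hub's cross at (321,158) lies parallel to the tool axes and level with the held bar at u≈321. I'll check the key's position in the grip from the bar's top face.

Run:
```python
from h import *
p=dict(np.load('last_wrist.npz')); d=p['d']; s=state()
v,u=np.mgrid[0:480,0:640]; o,r=ray(p,u,v,True)
P=o+r*(d/(r@np.array(p['cam_to_world'])[:3,2]))[...,None]
T=R.from_rotvec(s['tool_rot']).inv().apply((P-s['tcp_pos']).reshape(-1,3)).reshape(P.shape)*1000
for v in range(255,415,6): print(v,T[v,321].round(1),end=' ')
m=(abs(T[...,0])<30)&(abs(T[...,1])<12)&(abs(T[...,2]+32.5)<3)&(d>0)
t=T[m]; print(); print(len(t),t.min(0),t.max(0),t.mean(0))
x,sz,a=cv2.minAreaRect(t[:,:2].astype(np.float32)); print(x,sz,a)
# splines/collar: near-edge (farthest +x) of collar
c=(abs(T[...,2]-7.5)<3)&(abs(T[...,0])<30)&(abs(T[...,1])<26)&(d>0); q=T[c]; print('collar',len(q),q.min(0),q.max(0))
```

```text
255 [-57.5  -0.  224.5] 261 [14.6 -0.3 26.9] 267 [21.8 -0.4  2.2] 273 [21.6 -0.4 -3.7] 279 [ 21.8  -0.4 -10.1] 285 [ 21.6  -0.4 -15.2] 291 [ 22.   -0.4 -21. ] 297 [ 21.7  -0.4 -25.4] 303 [ 22.1  -0.4 -30.6] 309 [ 20.8  -0.4 -32.5] 315 [ 19.3  -0.4 -33.9] 321 [ 16.8  -0.4 -33.8] 327 [ 14.   -0.4 -33.1] 333 [ 11.7  -0.4 -33.4] 339 [  9.7  -0.4 -34.2] 345 [  6.   -0.4 -32.6] 351 [  3.4  -0.4 -32.7] 357 [  1.1  -0.4 -33.3] 363 [ -2.   -0.4 -32.9] 369 [ -5.2  -0.4 -32.5] 375 [ -8.   -0.4 -32.6] 381 [-10.1  -0.4 -33.7] 387 [-14.   -0.4 -32.7] 393 [-16.4  -0.4 -33.6] 399 [-20.6  -0.4 -32.6] 405 [-2.712e+02  2.000e-01  2.235e+02] 411 [-2.834e+02  2.000e-01  2.242e+02] 
4569 [-24.24446306 -11.91847941 -35.48436363] [ 22.8017004   11.95241078 -29.50157352] [  2.63995048  -0.39366766 -32.82703332]
(-1.0593852996826172, -1.0012750625610352) (47.05901336669922, 23.81389617919922) 4.941897392272949
collar 1388 [ -0.91927746 -22.16750762   4.52298223] [21.73478887 21.43768401 10.48473454]
```

```bash
python3 -m handwheel '[[12,0,0,0,0,-0.003,0],[26,0,0,0,0,-0.003,0],[40,0,0,0,0,-0.003,0],[52,0,0,0,0,-0.003,0],[61,0,0,0,0,-0.003,0],[61,0,0,0,0,-0.003,0],[61,0,0,0,0,-0.003,0],[61,0,10,0,0,-0.003,0],[61,0,20,0,0,-0.003,0],[61,0,28,0,0,-0.003,0],[61,0,33,0,0,-0.003,0],[61,0,33,0,0,-0.003,0]]' 80
python3 - <<'E'
from h import *
go(.5039,.09925,.1635,25.9)
E
```

```text
time_s: 6.7
tcp_pos: [0.5029, 0.0999, 0.1908]
tool_rot: [3.06, 0.705, -0.003]
force: [-0.2, -0.6, -1.2]
opening: 0.015
grip_force: 81.3
t 6.7 mm [ 0.7  1.  27.3] rv [0.0013 0.0021 0.0008] tcp [0.5029 0.0999 0.1908] yaw 25.94 F [-0.2 -0.6 -1.2] op 0.015 81.3
```

```bash
python3 -m handwheel '[[0.7,0.9,0,0,0,0,0],[0.7,0.9,0,0,0,0,0],[0.7,0.9,3,0,0,0,0],[0.7,0.9,6,0,0,0,0],[0.7,0.9,9,0,0,0,0],[0.7,0.9,11,0,0,0,0],[0.7,0.9,11,0,0,0,0]]' 80
python3 - <<'E'
from h import *
go(.5039,.09925,.1635,25.9)
E
```

```text
time_s: 7.4
tcp_pos: [0.5044, 0.0995, 0.1804]
tool_rot: [3.06, 0.705, -0.001]
force: [-0.2, 0.4, -1.4]
opening: 0.0146
grip_force: 81.3
t 7.4 mm [-0.5  0.  16.9] rv [0.0017 0.001  0.0009] tcp [0.5044 0.0995 0.1804] yaw 25.95 F [-0.2  0.4 -1.4] op 0.0146 81.3
```

The splines are 5 mm into the slots with no reaction force. I'll press on down.

```bash
python3 -m handwheel '[[-0.4,0,3,0,0,0,0],[-0.4,0,6,0,0,0,0],[-0.4,0,9,0,0,0,0],[-0.4,0,12,0,0,0,0],[-0.4,0,14,0,0,0,0],[-0.4,0,16,0,0,0,0],[-0.4,0,17,0,0,0,0],[-0.4,0,17,0,0,0,0]]' 100
python3 - <<'E'
from h import *
go(.5039,.09925,.1635,25.9)
E
```

```text
time_s: 8.2
tcp_pos: [0.5048, 0.0996, 0.1644]
tool_rot: [3.059, 0.705, 0.002]
force: [-2.1, -1.5, 7.5]
opening: 0.0148
grip_force: 100.2
t 8.2 mm [-1.  -0.1  0.9] rv [ 0.0025 -0.0006  0.0009] tcp [0.5048 0.0996 0.1644] yaw 25.95 F [-2.1 -1.5  7.5] op 0.0148 100.2
```

```bash
python3 -m handwheel '[[0,0,0.5,0,0,0,0],[0,0,1,0,0,0,0],[0,0,1.5,0,0,0,0],[0,0,2,0,0,0,0],[0,0,2,0,0,0,0],[0,0,2,0,0,0,0]]' 100; python3 -c "
from h import *
go(.5039,.09925,.1635,25.9)"
```

```text
time_s: 8.8
tcp_pos: [0.5049, 0.0996, 0.1634]
tool_rot: [3.058, 0.705, 0.002]
force: [-5.1, -1.6, 16.2]
opening: 0.0147
grip_force: 102.1
t 8.8 mm [-1.1 -0.1 -0.1] rv [ 0.0033 -0.0006  0.0009] tcp [0.5049 0.0996 0.1634] yaw 25.95 F [-5.1 -1.6 16.2] op 0.0147 102.1
```

```bash
python3 -m handwheel '[[-0.5,0,0.7,0,0,0,0],[-0.5,0,1.5,0,0,0,0],[-0.5,0,1.5,0,0,0,0],[-0.5,0,1.5,0,0,0,0]]' 100
python3 - <<'E'
from h import *
go(.5039,.09925,.1635,25.9)
im,d,p=shot('scene'); im2,_,_=shot('wrist')
a=cv2.resize(im[150:260,250:390],None,fx=4,fy=4,interpolation=2); b=cv2.resize(im2[160:400,220:420],(366,440))
b=b[:440]; cv2.imwrite('pics/f.png',cv2.resize(np.hstack([a,b]),(790,376))[:,:,::-1])
E
```

```text
time_s: 9.2
tcp_pos: [0.505, 0.0997, 0.1634]
tool_rot: [3.058, 0.705, 0.004]
force: [-7.4, -1.8, 28.0]
opening: 0.0147
grip_force: 103.8
t 9.2 mm [-1.2 -0.1 -0.1] rv [ 0.0044 -0.0015  0.0009] tcp [0.505  0.0997 0.1634] yaw 25.95 F [-7.4 -1.8 28. ] op 0.0147 103.8
```

View pics/f.png

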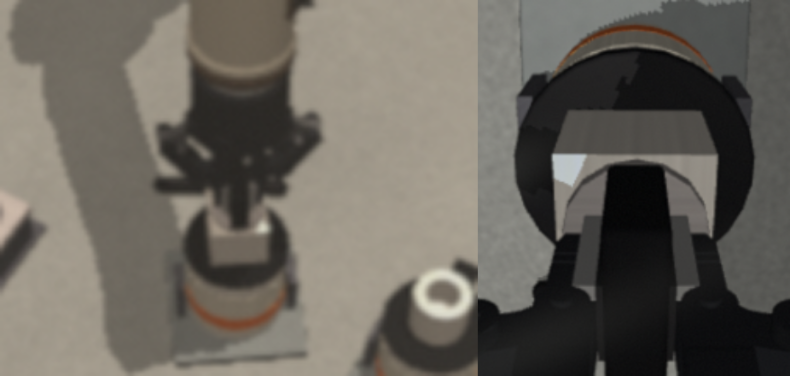

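The collar sits on the hub in both views. The last press raised the force from 16 to 28 N with no further travel, and the TCP height matches the predicted home value (0.1634 against 0.1635). I'll hand it in.

```bash
python3 -c "
from cell import job
print(job.finish_job())"
```

```text
the job is handed in; nothing more can be done
None
```

The bar-grip key is in the square hub's cross socket, pressed fully home and still held at about 28 N; I handed the job in at about 9 s, and no verdict came back.

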